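Set the terracotta pots out on their saucers

TASK

The washed terracotta pots are to be set out ready for filling with compost: stand each of the four single pots (not the stacked pair) upright in the middle of the saucer that matches it in shape and size, the square and the oblong one lined up with the sides of their saucers. Set the pots down rather than dropping them, and leave the saucers, the scoop and the trowel where they lie.

Things in the scene. Friction and masses are not known exactly. Their poses are not given: they have to be found in the camera images.
- pot_small_mid (a point): SMALL ROUND POT: empty terracotta flower pot, round, tapered, 48 mm high; straight rim band on top 48 mm across outside and 15 mm tall, foot 34 mm across, wall 5 mm, about 70 g. The point is on its axis half-way up (24 mm above its underside); z is up when it stands.
- pot_large_mid (a point): LARGE ROUND POT: the same kind of round terracotta pot, 64 mm high; rim band 66 mm across outside and 18 mm tall, foot 46 mm across, wall 5 mm, about 150 g. The point is on its axis half-way up (32 mm above its underside); z is up.
- pot_square_mid (a point): SQUARE POT: empty terracotta pot, square in plan, 58 mm high; rim band 58 x 58 mm outside and 17 mm tall, sides tapering to a 42 x 42 mm foot, about 150 g. The point is at its centre half-way up (29 mm above its underside); x and y are square to its sides, z up.
- pot_trough_mid (a point): OBLONG POT: empty terracotta trough pot, 58 mm high; rim band 110 mm long (along its y axis) and 56 mm wide (along its x axis) outside, 17 mm tall, tapering to a 94 x 40 mm foot, about 240 g. The point is at its centre half-way up (29 mm above its underside); z up.
- saucer_small: SMALL ROUND SAUCER: shallow terracotta saucer lying loose on the bench, 68 mm across at the rim, 14 mm high, floor 5 mm thick, flat floor about 52 mm across inside. Origin at the centre of its underside; z up.
- saucer_large: LARGE ROUND SAUCER: shallow terracotta saucer lying loose on the bench, 92 mm across at the rim, 16 mm high, floor 5 mm thick, flat floor about 72 mm across inside. Origin at the centre of its underside; z up.
- saucer_square: SQUARE SAUCER: shallow terracotta saucer lying loose on the bench, 80 x 80 mm outside, 15 mm high, floor 5 mm thick, 68 x 68 mm inside. Origin at the centre of its underside; x and y square to its sides, z up.
- saucer_trough: OBLONG SAUCER: shallow terracotta saucer lying loose on the bench, 134 mm long (along its y axis) and 78 mm wide (along its x axis) outside, 15 mm high, floor 5 mm thick, 122 x 66 mm inside. Origin at the centre of its underside; z up.
- scoop_mid (a point): Aluminium scoop lying on the bench among the pots, to be left alone: 230 mm long, 64 mm wide and up to 50 mm high, round handle to its -x (about 114 mm from this point), open bowl to its +x (about 108 mm). The point is where the handle meets the bowl, 20 mm above the bench.
- trowel_mid (a point): Stainless trowel with a wooden handle, lying near the left edge of the bench, to be left alone: 312 mm long, 74 mm wide, up to 30 mm high, handle to its -x (152 mm from this point), pointed blade to its +x (160 mm). The point is where the neck meets the blade, 10 mm above the bench.
Mind the look-alikes: they are no part of the job. Leave any black or purple look-alike of the saucer_small alone. Leave any purple look-alike of the part that bears pot_trough_mid alone.

How it is judged:
At the end, for the whole second after the job is handed in: Each pot stands released and at rest in its own saucer: centre within 12 mm of the saucer's centre, foot on the saucer's floor (within 4 mm), upright within 0.1 rad; the square and oblong pots lined up with their saucers' sides within 0.25 rad (horizontal distance between pot_small_mid and saucer_small below 0.012 m and z of pot_small_mid in the frame of saucer_small between 0.025 and 0.033 m and angle between each of pot_small_mid, pot_large_mid, pot_square_mid, pot_trough_mid's own z axis and vertical below 0.1 rad and linear speed of each of pot_small, pot_large, pot_square, pot_trough below 0.02 m/s and horizontal distance between pot_large_mid and saucer_large below 0.012 m and z of pot_large_mid in the frame of saucer_large between 0.033 and 0.041 m and horizontal distance between pot_square_mid and saucer_square below 0.012 m and z of pot_square_mid in the frame of saucer_square between 0.03 and 0.038 m and (angle between the x axis of pot_square_mid and the x axis of saucer_square, either way round below 0.25 rad or angle between the x axis of pot_square_mid and the y axis of saucer_square, either way round below 0.25 rad) and horizontal distance between pot_trough_mid and saucer_trough below 0.012 m and z of pot_trough_mid in the frame of saucer_trough between 0.03 and 0.038 m and angle between the x axis of pot_trough_mid and the x axis of saucer_trough, either way round below 0.25 rad); the robot touches nothing.
It fails at once if a pot is dropped: it moves faster than 0.6 m/s out of the grip ((linear speed of pot_small above 0.6 m/s and contact force between pot_small and the fingers below 0.2 N) or (linear speed of pot_large above 0.6 m/s and contact force between pot_large and the fingers below 0.2 N) or (linear speed of pot_square above 0.6 m/s and contact force between pot_square and the fingers below 0.2 N) or (linear speed of pot_trough above 0.6 m/s and contact force between pot_trough and the fingers below 0.2 N)).
It fails at once if a saucer is shifted more than 30 mm (distance of any of saucer_small, saucer_large, saucer_square, saucer_trough from where it was at the start of the episode above 0.03 m).
It fails at once if the scoop is shifted more than 30 mm (distance of scoop_mid from where it was at the start of the episode above 0.03 m).
It fails at once if the trowel is shifted more than 30 mm (distance of trowel_mid from where it was at the start of the episode above 0.03 m).
It also fails if it takes over 102 s, if anything falls off the work surface, if the arm or the gripper's body presses on something with over 40 N, if the wrist force passes 120 N, or if a joint passes its speed limit or range.

ROBOT

A 6-joint arm with a two-finger parallel gripper is mounted at the origin on the work surface. World frame = base frame: x ahead of the robot, y to its left, z up, the work surface at z = 0. Lengths are in m, angles in rad, forces in N, time in s.
With the tool pointing down it reaches from about 0.375 to 0.9 m from the base axis. Payload 3.1 kg.
Tool frame: the origin (TCP) lies midway between the tips of the shut fingers; the grasp point (between the pads) lies 19 mm behind it; z points along the fingers, y is the line along which they close (so a half turn about z gives the same grasp; the last joint's range is limited). The gripper opens to 85 mm and grips with 20 to 120 N. Pads are 22 mm wide; open, the fingers measure 114 mm over their backs; the gripper's body (76 mm by 85 mm) begins 54 mm behind the grasp point. The pads swing forward as they close: fully open they stand 13 mm farther back than shut.
Start: joints at [1.063, 0.527, 1.433, -0, 1.181, -0.178], TCP at [0.202, 0.592, 0.231] pointing down, gripper open.
Joint ranges: [-3.08, 3.08], [-0.75, 2.2], [0.22, 2.44], [-1.43, 4.57], [0, 2.65], [-2.85, 2.85]. Speed limits (rad/s): [2.79, 2.79, 3.14, 3.14, 3.14, 3.14].

INTERFACE

Orientations are given as a unit quaternion [x, y, z, w].
In Python, from station import manip gives the robot as it stands. The module is installed in compiled form; this text tells all that it offers.
- The arm moves only by the tool apply_moves, never from a script. Its arguments are lists of equal length, an entry for each row: "claw": the gripper's target within -1 to 1 (fully open at 1, half-way at 0, shut at -1); "travel": the shift along the tool's x, y, z scaled (see below), a list of three; "turn": the turn, a rotation vector about the tool's x, y, z scaled (see below), a list of three. In form: {"claw": [claw, ...], "travel": [[dx, dy, dz], ...], "turn": [[rx, ry, rz], ...]}. A call has 1 to 5 rows; each row is the pose to reach, as a shift and turn from the pose commanded when the call began, along the tool's axes at that moment, turning the shorter way round; what a row does not reach only later rows make up. The controller multiplies each number of a shift by 800 mm and each number of a turn by 180 degrees. A row lasts 1/12 s, in which the tool goes at most 41.7 mm and 7.16 degrees, less where a joint would pass 70% of its speed; a pose out of reach is approached as far as the arm can. A call with a number of a shift or a turn outside -1 to 1 is refused whole. A call with a gripper value outside its range is refused whole. The fingers move at their own pace and stop on an object; "newtons" is the grip in N (left out, the last holds). Time passes only in rows, so rows that repeat a pose let the fingers close. It gives the time, the measured TCP pose, the force, the opening and the grip force at its end, in the units of the state.
- manip.sense(): the state, without advancing time (a new reading comes with each control period).
- manip.snapshot(name): name is "side" or "top"; returns a dict with "pixels" (480x640x3 uint8, red, green, blue), "depth" (480x640 float32, m along the optical axis (not along the pixel's ray), 0 where there is no reading), "intrinsics" (3x3 intrinsics, pixels), "R" (3x3) and "t" (3): a world point X has camera coordinates R X + t. Camera axes: x right, y down, z forward; pixel columns grow to the right and rows downward; lengths in m; the calibration is good to about 2 mm. A picture is of the moment at which its call begins.
- manip.sign_off(): hands the job in; it is judged then, once.
The state is a dict: "t": time; "q": joint angles; "qd": joint speeds; "tau": joint torques, N m; "tcp_pos": TCP position; "tool_rot": TCP orientation; "force": force on the tool from outside, world axes, zero at the start; "ft_torque": the same for the moment, N m; "finger_gap": opening from 0.0 (shut) to 1.0 (fully open); "gripper_force": force on a finger pad.
Only numpy, scipy, OpenCV 4.12 (cv2) and the standard library are available. Lean on these libraries where they do the work, as an engineer would, in place of code of your own. Each camera call takes 0.05 s, during which the arm holds its last target. There are 200 camera calls.

## Working session

There is one attempt and no reset: what is moved stays moved. The work goes in short steps, Python scripts to look and compute and a tool call to move; the robot and the scene stay as the last step left them, time stands still between calls to the robot, and variables do not carry over. Pictures are saved under pics/ and viewed, at most 14 in all, crops included, and the job is handed in when it is done.

Besides the shell and the picture viewer there is one more tool, called after "Emit:" in YAML: its name, and indented under it one key for each argument. apply_moves: Moves the arm, as the interface text tells. Shifts and turns lie within -1 to 1; 1 stands for 800 mm of shift or 180 degrees of turn. Its arguments: {"type":"object","properties":{"claw":{"type":"array","items":{"type":"number"}},"travel":{"type":"array","items":{"type":"array","items":{"type":"number"}}},"turn":{"type":"array","items":{"type":"array","items":{"type":"number"}}},"newtons":{"type":"number"}},"required":["claw","travel","turn"]}

```bash
mkdir -p pics; cat > h.py <<'E'
import numpy as np, cv2
from station import manip
def save(n,f):
    s=manip.snapshot(n); np.savez(f'pics/{f}.npz',**s); cv2.imwrite(f'pics/{f}.png',s['pixels'][:,:,::-1]); return s
def load(f): return dict(np.load(f'pics/{f}.npz'))
def px2w(s,u,v,z=None):
    K=s['intrinsics']; ray=np.linalg.inv(K)@[u,v,1]; R,t=s['R'],s['t']
    if z is None: return R.T@(ray*s['depth'][int(v),int(u)]-t)
    c=-R.T@t; d=R.T@ray; return c+d*(z-c[2])/d[2]
def cloud(s):
    v,u=np.mgrid[:480,:640]; d=s['depth']; K=s['intrinsics']
    P=np.stack([(u-K[0,2])/K[0,0]*d,(v-K[1,2])/K[1,1]*d,d],-1)
    W=(P-s['t'])@s['R']; W[d==0]=np.nan; return W
E
python3 - <<'E'
from h import *
for n in('top','side'):
    s=save(n,n+'0'); print(n,s['intrinsics'].tolist(),(-s['R'].T@s['t']).round(3),s['R'].round(2).tolist())
print(manip.sense())
E
```

```text
top [[580.2917650883696, 0.0, 315.00890310913144], [0.0, 580.2917650883696, 237.63268999620223], [0.0, 0.0, 1.0]] [0.263 0.082 1.608] [[-0.02, -1.0, 0.0], [-0.99, 0.02, -0.17], [0.17, -0.01, -0.99]]
side [[621.3236804646002, 0.0, 318.6286022875383], [0.0, 621.3236804646002, 235.64893863146438], [0.0, 0.0, 1.0]] [ 0.272 -1.023  0.718] [[0.97, -0.24, 0.01], [-0.11, -0.49, -0.86], [0.21, 0.84, -0.5]]
{'t': 0.1, 'q': array([ 1.06349915e+00,  5.28379047e-01,  1.43378132e+00,  6.05636048e-06,
        1.18140788e+00, -1.78541263e-01]), 'qd': array([-0.00130516, -0.00263501, -0.00400122,  0.00139178,  0.00138807,
       -0.00110308]), 'tau': array([-5.24402531e-04, -4.43304884e+01, -1.78585070e+01, -2.50762887e-04,
        3.88108136e-03, -1.26951156e-05]), 'tcp_pos': array([0.2014658 , 0.5909535 , 0.23042561]), 'tool_rot': array([ 1.63639760e-01,  9.86519667e-01, -9.29339223e-04, -3.34770616e-04]), 'force': array([0.32703662, 0.76435205, 0.26802505]), 'ft_torque': array([ 0.05681621,  0.00501774, -0.00687548]), 'gripper_force': 0.0, 'finger_gap': 1.002619087473487}
```

View pics/top0.png

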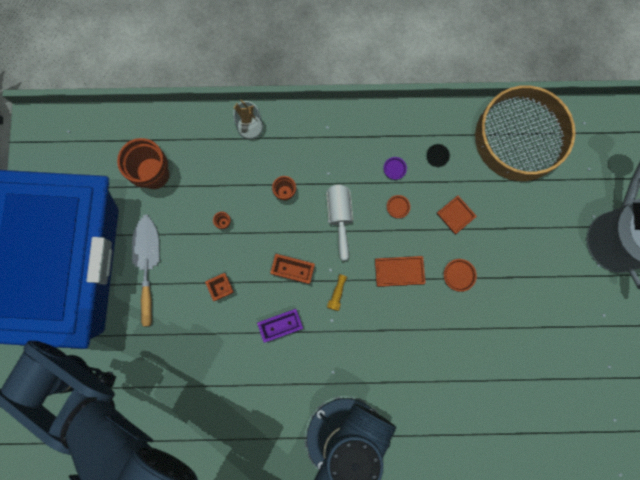

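View pics/side0.png

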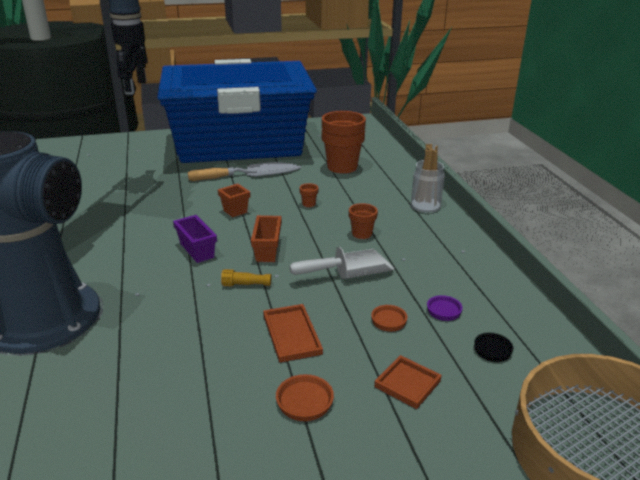

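Top view candidates: the pots are small round (222,220), large round (284,188), square (219,287) and trough (292,268). The purple trough at (281,325) is a decoy, and the stacked pair is at (143,163). The saucers are small (398,207), large (460,275), square (456,215) and trough (400,271); the purple disc (395,168) and black disc (438,155) are decoys. I choose the terracotta ones.

```bash
python3 - <<'E'
from h import *
C={'p_small':(222,220,.048),'p_large':(284,188,.064),'p_square':(219,287,.058),'p_trough':(292,268,.058),'s_small':(398,207,.014),'s_large':(460,275,.016),'s_square':(456,215,.015),'s_trough':(400,271,.015)}
for f in('top0',):
    s=load(f); W=cloud(s)
    hsv=cv2.cvtColor(s['pixels'],cv2.COLOR_RGB2HSV); m=((hsv[...,0]<14)&(hsv[...,1]>110)).astype(np.uint8)
    n,L,st,ce=cv2.connectedComponentsWithStats(m)
    for k,(u,v,h) in C.items():
        lab=np.bincount(L[v-12:v+13,u-12:u+13].ravel(),minlength=n);lab[0]=0;l=lab.argmax()
        P=W[L==l]; top=np.nanpercentile(P[:,2],95)
        if k[0]=='p': Q=P[P[:,2]>h-.012][:,:2]
        else:
            vv,uu=np.nonzero(L==l); Q=np.array([px2w(s,a,b,h)[:2] for a,b in zip(uu,vv)])
        (c,wh,a)=cv2.minAreaRect((Q*1000).astype(np.float32)); cc,r=cv2.minEnclosingCircle((Q*1000).astype(np.float32))
        print(k,st[l][4],len(Q),'top',top.round(3),'rect',np.round(c,1),np.round(wh,1),round(a,1),'circ',np.round(cc,1),round(r,1))
i=load('top0')['pixels'][:,:,::-1][140:340,190:500]; j=load('side0')['pixels'][:,:,::-1][150:430,160:530]
cv2.imwrite('pics/c1.png',cv2.resize(i,None,fx=2.5,fy=2.5,interpolation=3))
E
```

```text
p_small 227 102 top 0.051 rect [586.1 326. ] [45.8 43.7] 31.3 circ [586.9 325.8] 24.4
p_large 437 142 top 0.067 rect [672.3 153. ] [60.7 64.7] 89.9 circ [672.5 153.1] 32.8
p_square 472 236 top 0.062 rect [403.2 329.7] [58.6 58.7] 23.8 circ [403.1 329.1] 38.1
p_trough 849 339 top 0.061 rect [449.  132.9] [109.3  55.5] 74.3 circ [450.  132.6] 58.9
s_small 417 417 top 0.016 rect [ 625.4 -165.1] [62.  63.8] 87.8 circ [ 624.9 -164.6] 33.1
s_large 828 828 top 0.017 rect [ 428.9 -327.4] [88.6 85.8] 89.0 circ [ 427.7 -326.9] 45.3
s_square 785 785 top 0.017 rect [ 598.7 -327.7] [79.5 80.3] 38.6 circ [ 598.4 -327. ] 53.5
s_trough 1339 1339 top 0.017 rect [ 442.1 -161.3] [ 77.5 133. ] 1.9 circ [ 441.4 -161.2] 74.6
```

View pics/c1.png

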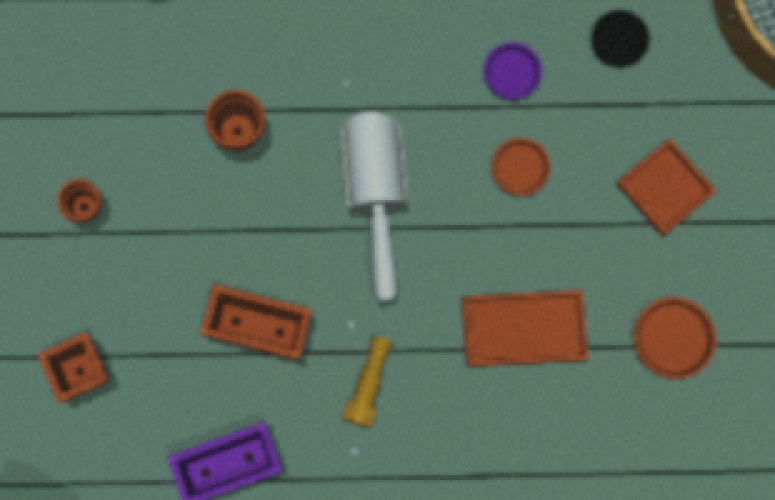

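```bash
cat > p.py <<'E'
import sys
from h import *
from scipy.spatial.transform import Rotation as Ro
def plan(x,y,z,phi):
    s=manip.sense(); R=Ro.from_quat(s['tool_rot']); a=np.radians(phi)
    best=None
    for k in(0,np.pi):
        b=a+k; Y=np.array([np.cos(b),np.sin(b),0]);Z=np.array([0,0,-1.]);T=Ro.from_matrix(np.c_[np.cross(Y,Z),Y,Z])
        r=(R.inv()*T).as_rotvec()
        if best is None or np.linalg.norm(r)<np.linalg.norm(best): best=r
    d=R.inv().apply(np.array([x,y,z])-s['tcp_pos'])
    print('travel',(d/.8).round(4).tolist(),'turn',(best/np.pi).round(4).tolist(),'mm',round(1000*np.linalg.norm(d)),'q6',s['q'][5].round(2),'t',round(s['t'],2),'F',s['force'].round(1),'pos',s['tcp_pos'].round(4),'gap',round(s['finger_gap'],3))
v=list(map(float,sys.argv[1:])); plan(*v)
E
python3 p.py .403 .330 .15 23.8
```

```text
travel [-0.3438, -0.2272, 0.1009] turn [-0.0006, 0.0001, 0.2631] mm 339 q6 -0.18 t 0.1 F [0.3 0.8 0.3] pos [0.2015 0.591  0.2304] gap 1.003
```

Emit:
apply_moves:
  claw: [1, 1, 1, 1, 1]
  travel:
    - [-0.344, -0.227, 0.101]
    - [-0.344, -0.227, 0.101]
    - [-0.344, -0.227, 0.101]
    - [-0.344, -0.227, 0.101]
    - [-0.344, -0.227, 0.101]
  turn:
    - [0, 0, 0.263]
    - [0, 0, 0.263]
    - [0, 0, 0.263]
    - [0, 0, 0.263]
    - [0, 0, 0.263]
  newtons: 40

```text
t: 0.52
tcp_pos: [0.326, 0.4299, 0.1811]
tool_rot: [0.461, 0.887, -0.0, -0.0]
force: [0.2, -0.5, 0.6]
finger_gap: 0.998
gripper_force: 0.0
```

```bash
python3 p.py .403 .330 .15 23.8
```

```text
travel [-0.1575, 0.0071, 0.0389] turn [-0.0001, 0.0001, 0.0625] mm 130 q6 0.1 t 0.52 F [ 0.2 -0.5  0.6] pos [0.326  0.4299 0.1811] gap 0.998
```

Emit:
apply_moves:
  claw: [1, 1, 1, 1, 1]
  travel:
    - [-0.1575, 0.007, 0.039]
    - [-0.1575, 0.007, 0.039]
    - [-0.1575, 0.007, 0.039]
    - [-0.1575, 0.007, 0.039]
    - [-0.1575, 0.007, 0.039]
  turn:
    - [0, 0, 0.0625]
    - [0, 0, 0.0625]
    - [0, 0, 0.0625]
    - [0, 0, 0.0625]
    - [0, 0, 0.0625]

```text
t: 0.93
tcp_pos: [0.4043, 0.3298, 0.1496]
tool_rot: [0.546, 0.838, -0.001, -0.001]
force: [-0.6, -0.8, 0.4]
finger_gap: 0.999
gripper_force: 0.0
```

```bash
python3 p.py .403 .330 .024 23.8; python3 -c "
from h import *
save('side','s1');i=load('s1')['pixels'][:,:,::-1]
cv2.imwrite('pics/c2.png',cv2.resize(i[80:300,130:430],None,fx=2.5,fy=2.5,interpolation=3))"
```

```text
travel [0.0009, -0.001, 0.157] turn [-0.0007, 0.0, 0.0001] mm 126 q6 0.05 t 0.93 F [-0.6 -0.8  0.4] pos [0.4043 0.3298 0.1496] gap 0.999
```

View pics/c2.png

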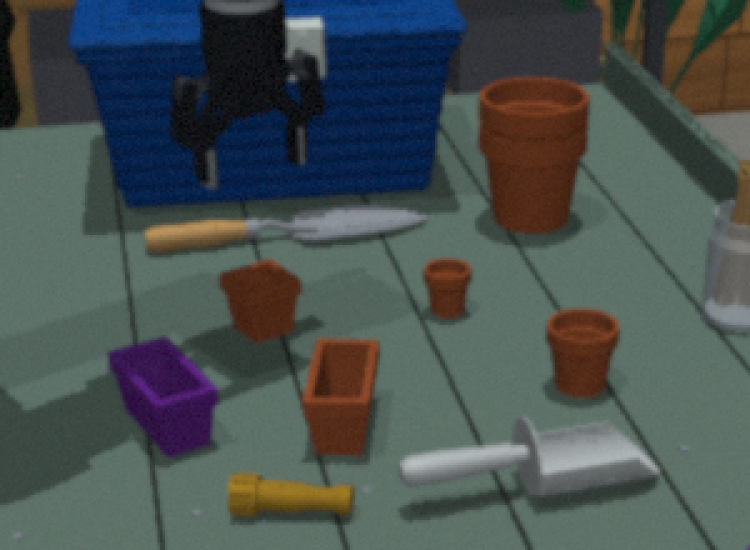

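The open gripper hangs above the square pot (crop ~(262,300)), fingers along its sides. I'll descend and close.

Emit:
apply_moves:
  claw: [1, 1, 1, 1, 1]
  travel:
    - [0.001, -0.001, 0.05]
    - [0.001, -0.001, 0.1]
    - [0.001, -0.001, 0.14]
    - [0.001, -0.001, 0.157]
    - [0.001, -0.001, 0.157]
  turn:
    - [0, 0, 0]
    - [0, 0, 0]
    - [0, 0, 0]
    - [0, 0, 0]
    - [0, 0, 0]

```text
t: 1.4
tcp_pos: [0.3987, 0.3329, 0.0221]
tool_rot: [0.543, 0.84, -0.003, -0.002]
force: [0.8, 1.2, 0.5]
finger_gap: 1.001
gripper_force: 0.0
```

Emit:
apply_moves:
  claw: [-1, -1, -1, -1, -1]
  travel:
    - [0, 0, 0]
    - [0, 0, 0]
    - [0, 0, 0]
    - [0, 0, 0]
    - [0, 0, 0]
  turn:
    - [0, 0, 0]
    - [0, 0, 0]
    - [0, 0, 0]
    - [0, 0, 0]
    - [0, 0, 0]
  newtons: 40

```text
t: 1.82
tcp_pos: [0.4028, 0.3334, 0.0266]
tool_rot: [0.544, 0.839, 0.002, 0.001]
force: [-1.7, 2.9, 7.5]
finger_gap: 0.668
gripper_force: 43.9
```

Emit:
apply_moves:
  claw: [-1, -1, -1, -1, -1]
  travel:
    - [0, 0, 0]
    - [0, 0, 0]
    - [0, 0, -0.02]
    - [0, 0, -0.06]
    - [0, 0, -0.06]
  turn:
    - [0, 0, 0]
    - [0, 0, 0]
    - [0, 0, 0]
    - [0, 0, 0]
    - [0, 0, 0]

```text
t: 2.23
tcp_pos: [0.4045, 0.3336, 0.0771]
tool_rot: [0.544, 0.839, 0.003, 0.002]
force: [0.3, -0.1, -2.1]
finger_gap: 0.674
gripper_force: 44.0
```

```bash
python3 p.py .598 -.327 .15 38.6; python3 -c "
from h import *
save('side','s2');i=load('s2')['pixels'][:,:,::-1]
cv2.imwrite('pics/c3.png',cv2.resize(i[80:300,130:430],None,fx=2.5,fy=2.5,interpolation=3))"
```

```text
travel [-0.8525, -0.1159, -0.0924] turn [0.0026, 0.0002, -0.0805] mm 692 q6 0.06 t 2.23 F [ 0.3 -0.1 -2.1] pos [0.4045 0.3336 0.0771] gap 0.674
```

View pics/c3.png

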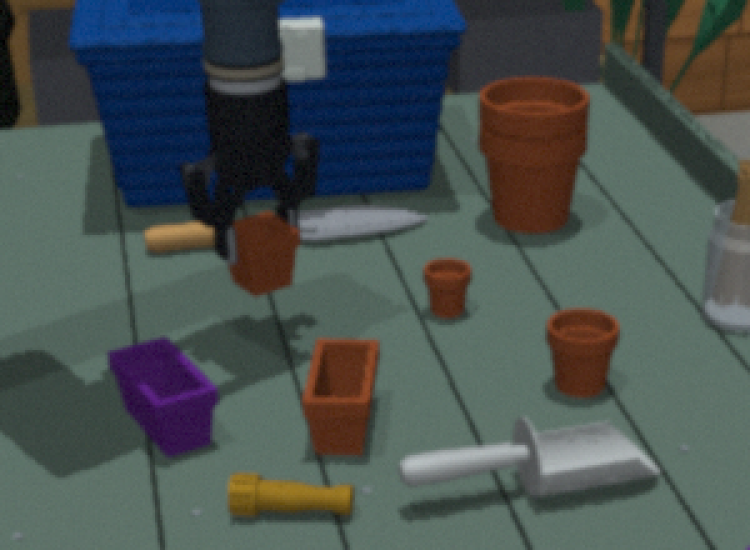

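Emit:
apply_moves:
  claw: [-1, -1, -1, -1, -1]
  travel:
    - [0, 0, -0.045]
    - [0, 0, -0.092]
    - [-0.04, -0.005, -0.092]
    - [-0.09, -0.012, -0.092]
    - [-0.14, -0.019, -0.092]
  turn:
    - [0, 0, 0]
    - [0, 0, 0]
    - [0, 0, 0]
    - [0, 0, 0]
    - [0, 0, 0]

```text
t: 2.7
tcp_pos: [0.4338, 0.2233, 0.1467]
tool_rot: [0.543, 0.84, 0.0, 0.0]
force: [0.2, -0.1, -2.8]
finger_gap: 0.668
gripper_force: 44.5
```

Emit:
apply_moves:
  claw: [-1, -1, -1, -1, -1]
  travel:
    - [-0.05, -0.007, 0]
    - [-0.1, -0.014, 0]
    - [-0.15, -0.021, 0]
    - [-0.2, -0.028, 0]
    - [-0.25, -0.034, 0]
  turn:
    - [0, 0, 0]
    - [0, 0, 0]
    - [0, 0, 0]
    - [0, 0, 0]
    - [0, 0, 0]

```text
t: 3.12
tcp_pos: [0.49, 0.0282, 0.1458]
tool_rot: [0.544, 0.839, -0.0, -0.001]
force: [0.3, 0.6, -2.5]
finger_gap: 0.674
gripper_force: 44.5
```

Emit:
apply_moves:
  claw: [-1, -1, -1, -1, -1]
  travel:
    - [-0.05, -0.007, 0]
    - [-0.1, -0.014, 0]
    - [-0.15, -0.021, 0]
    - [-0.2, -0.028, 0]
    - [-0.25, -0.034, 0]
  turn:
    - [0, 0, 0]
    - [0, 0, 0]
    - [0, 0, 0]
    - [0, 0, 0]
    - [0, 0, 0]

```text
t: 3.53
tcp_pos: [0.5467, -0.1653, 0.1455]
tool_rot: [0.544, 0.839, -0.0, -0.001]
force: [0.2, 0.1, -1.5]
finger_gap: 0.671
gripper_force: 44.5
```

```bash
python3 p.py .598 -.327 .15 38.6
```

```text
travel [-0.2106, -0.0238, -0.006] turn [-0.0004, -0.0006, -0.0808] mm 170 q6 -0.91 t 3.53 F [ 0.2  0.1 -1.5] pos [ 0.5467 -0.1653  0.1455] gap 0.671
```

Emit:
apply_moves:
  claw: [-1, -1, -1, -1, -1]
  travel:
    - [-0.05, -0.006, 0]
    - [-0.1, -0.012, 0]
    - [-0.15, -0.018, 0]
    - [-0.19, -0.022, 0]
    - [-0.207, -0.024, 0]
  turn:
    - [0, 0, -0.02]
    - [0, 0, -0.04]
    - [0, 0, -0.06]
    - [0, 0, -0.08]
    - [0, 0, -0.081]

```text
t: 3.95
tcp_pos: [0.5983, -0.328, 0.1453]
tool_rot: [0.434, 0.901, -0.001, 0.001]
force: [-0.2, -0.2, -1.9]
finger_gap: 0.67
gripper_force: 44.4
```

Emit:
apply_moves:
  claw: [-1, -1]
  travel:
    - [0, 0, 0.03]
    - [0, 0, 0.06]
  turn:
    - [0, 0, 0]
    - [0, 0, 0]

```text
t: 4.12
tcp_pos: [0.5983, -0.325, 0.0983]
tool_rot: [0.434, 0.901, -0.0, 0.002]
force: [-0.7, 0.1, -2.5]
finger_gap: 0.676
gripper_force: 44.5
```

```bash
python3 -c "
from h import *
save('side','s3');i=load('s3')['pixels'][:,:,::-1]
cv2.imwrite('pics/c4.png',cv2.resize(i[260:440,260:500],None,fx=3,fy=3,interpolation=3))"; python3 p.py .598 -.327 .036 38.6
```

```text
travel [-0.0091, -0.0005, 0.0694] turn [-0.0008, -0.003, -0.0001] mm 56 q6 -1.33 t 4.17 F [-1.4  0.4 -5.9] pos [ 0.5942 -0.3214  0.0916] gap 0.674
```

View pics/c4.png

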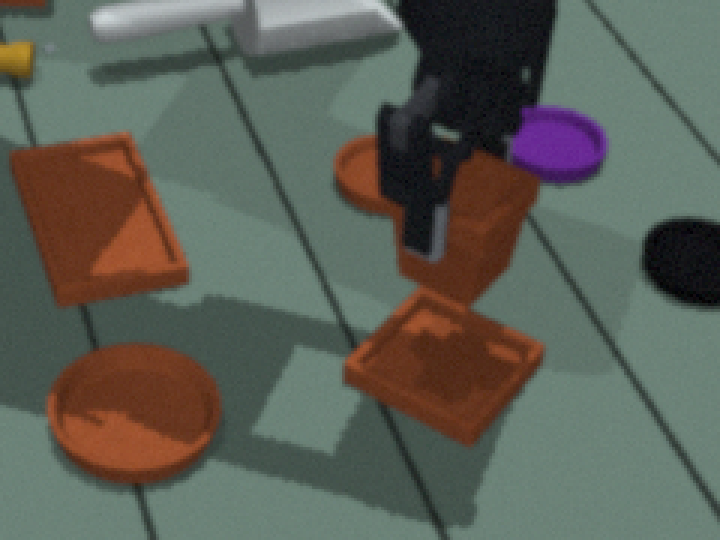

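Emit:
apply_moves:
  claw: [-1, -1, -1, -1, -1]
  travel:
    - [0, 0, 0.02]
    - [0, 0, 0.04]
    - [0, 0, 0.055]
    - [0, 0, 0.055]
    - [0, 0, 0.055]
  turn:
    - [0, 0, 0]
    - [0, 0, 0]
    - [0, 0, 0]
    - [0, 0, 0]
    - [0, 0, 0]

```text
t: 4.58
tcp_pos: [0.5969, -0.3218, 0.0536]
tool_rot: [0.433, 0.901, 0.0, -0.001]
force: [-0.1, -0.2, -2.6]
finger_gap: 0.67
gripper_force: 44.3
```

```bash
python3 p.py .598 -.327 .032 38.6;python3 -c "
from h import *
s=save('side','s4');i=s['pixels'][:,:,::-1]
cv2.imwrite('pics/c5.png',cv2.resize(i[290:430,330:480],None,fx=4,fy=4,interpolation=3))"
```

```text
travel [-0.006, -0.003, 0.0269] turn [-0.0002, -0.0008, 0.0005] mm 22 q6 -1.33 t 4.58 F [-0.1 -0.2 -2.6] pos [ 0.5969 -0.3218  0.0536] gap 0.67
```

View pics/c5.png

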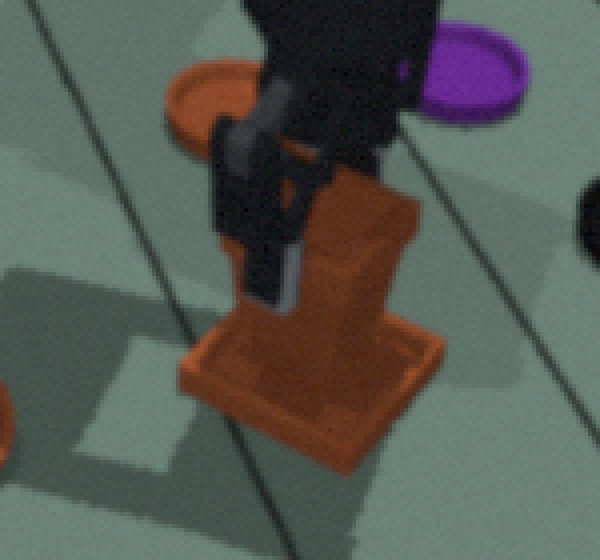

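Emit:
apply_moves:
  claw: [-1, -1, -1, -1, -1]
  travel:
    - [-0.003, -0.002, 0.01]
    - [-0.003, -0.002, 0.018]
    - [-0.003, -0.002, 0.022]
    - [-0.003, -0.002, 0.024]
    - [-0.003, -0.002, 0.024]
  turn:
    - [0, 0, 0]
    - [0, 0, 0]
    - [0, 0, 0]
    - [0, 0, 0]
    - [0, 0, 0]

```text
t: 5.05
tcp_pos: [0.5976, -0.325, 0.0348]
tool_rot: [0.433, 0.901, 0.0, -0.001]
force: [1.1, 0.5, -1.8]
finger_gap: 0.67
gripper_force: 44.4
```

Emit:
apply_moves:
  claw: [-1, -1, -1, -1]
  travel:
    - [0, 0, 0.001]
    - [0, 0, 0.002]
    - [0, 0, 0.003]
    - [0, 0, 0.003]
  turn:
    - [0, 0, 0]
    - [0, 0, 0]
    - [0, 0, 0]
    - [0, 0, 0]

```text
t: 5.38
tcp_pos: [0.598, -0.3253, 0.033]
tool_rot: [0.433, 0.901, -0.0, 0.0]
force: [-0.5, 0.0, -2.1]
finger_gap: 0.672
gripper_force: 44.4
```

Emit:
apply_moves:
  claw: [-1, -1, -1]
  travel:
    - [0, 0, 0.001]
    - [0, 0, 0.002]
    - [0, 0, 0.002]
  turn:
    - [0, 0, 0]
    - [0, 0, 0]
    - [0, 0, 0]

```text
t: 5.63
tcp_pos: [0.5981, -0.3254, 0.0316]
tool_rot: [0.433, 0.901, -0.0, 0.0]
force: [-0.4, -0.5, -0.5]
finger_gap: 0.675
gripper_force: 44.6
```

Emit:
apply_moves:
  claw: [-1, -1, -1]
  travel:
    - [0, 0, 0.001]
    - [0, 0, 0.002]
    - [0, 0, 0.002]
  turn:
    - [0, 0, 0]
    - [0, 0, 0]
    - [0, 0, 0]

```text
t: 5.88
tcp_pos: [0.5981, -0.3254, 0.0316]
tool_rot: [0.433, 0.901, -0.0, 0.0]
force: [-2.5, 1.4, 7.8]
finger_gap: 0.671
gripper_force: 45.4
```

Emit:
apply_moves:
  claw: [0.5, 0.7, 0.9, 1, 1]
  travel:
    - [0, 0, -0.002]
    - [0, 0, -0.002]
    - [0, 0, -0.002]
    - [0, 0, -0.002]
    - [0, 0, -0.002]
  turn:
    - [0, 0, 0]
    - [0, 0, 0]
    - [0, 0, 0]
    - [0, 0, 0]
    - [0, 0, 0]

```text
t: 6.3
tcp_pos: [0.5979, -0.3252, 0.031]
tool_rot: [0.433, 0.901, 0.0, -0.0]
force: [-0.8, 0.5, 0.1]
finger_gap: 0.999
gripper_force: 0.0
```

Emit:
apply_moves:
  claw: [1, 1, 1, 1, 1]
  travel:
    - [0, 0, -0.02]
    - [0, 0, -0.06]
    - [0, 0, -0.11]
    - [0, 0, -0.15]
    - [0, 0, -0.16]
  turn:
    - [0, 0, 0]
    - [0, 0, 0]
    - [0, 0, 0]
    - [0, 0, 0]
    - [0, 0, 0]

```text
t: 6.72
tcp_pos: [0.601, -0.3275, 0.1657]
tool_rot: [0.433, 0.901, -0.001, 0.005]
force: [-0.3, 0.3, 0.3]
finger_gap: 1.001
gripper_force: 0.0
```

```bash
python3 p.py .586 .326 .15 60;python3 -c "
from h import *
s=save('side','s5');i=s['pixels'][:,:,::-1]
cv2.imwrite('pics/c6.png',cv2.resize(i[290:430,330:480],None,fx=4,fy=4,interpolation=3))"
```

```text
travel [0.6495, 0.496, 0.0139] turn [0.0002, 0.0036, -0.1184] mm 654 q6 -1.34 t 6.72 F [-0.3  0.3  0.3] pos [ 0.601  -0.3275  0.1657] gap 1.001
```

View pics/c6.png

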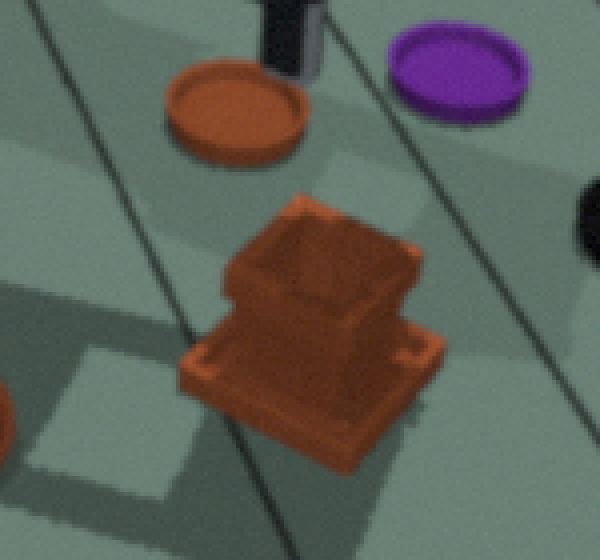

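Square pot stands centred and aligned in its saucer (crop ~(320,300)). Next is the small pot, with the yaw kept.

Emit:
apply_moves:
  claw: [1, 1, 1, 1, 1]
  travel:
    - [0.039, 0.03, 0]
    - [0.079, 0.06, 0]
    - [0.118, 0.09, 0]
    - [0.158, 0.12, 0]
    - [0.198, 0.151, 0]
  turn:
    - [0, 0, 0]
    - [0, 0, 0]
    - [0, 0, 0]
    - [0, 0, 0]
    - [0, 0, 0]

```text
t: 7.18
tcp_pos: [0.5917, -0.1242, 0.1576]
tool_rot: [0.433, 0.901, -0.0, -0.002]
force: [-0.4, -0.9, -0.4]
finger_gap: 0.998
gripper_force: 0.0
```

Emit:
apply_moves:
  claw: [1, 1, 1, 1, 1]
  travel:
    - [0.039, 0.03, 0]
    - [0.079, 0.06, 0]
    - [0.118, 0.09, 0]
    - [0.158, 0.12, 0]
    - [0.198, 0.151, 0]
  turn:
    - [0, 0, 0]
    - [0, 0, 0]
    - [0, 0, 0]
    - [0, 0, 0]
    - [0, 0, 0]

```text
t: 7.6
tcp_pos: [0.587, 0.0748, 0.1576]
tool_rot: [0.433, 0.901, -0.001, -0.001]
force: [0.8, 0.3, -0.2]
finger_gap: 1.005
gripper_force: 0.0
```

Emit:
apply_moves:
  claw: [1, 1, 1, 1, 1]
  travel:
    - [0.039, 0.03, 0]
    - [0.079, 0.06, 0]
    - [0.118, 0.09, 0]
    - [0.158, 0.12, 0]
    - [0.198, 0.151, 0]
  turn:
    - [0, 0, 0]
    - [0, 0, 0]
    - [0, 0, 0]
    - [0, 0, 0]
    - [0, 0, 0]

```text
t: 8.02
tcp_pos: [0.5823, 0.2737, 0.1574]
tool_rot: [0.433, 0.901, -0.001, -0.001]
force: [1.1, 0.2, 0.8]
finger_gap: 0.998
gripper_force: 0.0
```

Emit:
apply_moves:
  claw: [1, 1, 1, 1, 1]
  travel:
    - [0.035, 0.026, 0.01]
    - [0.055, 0.042, 0.03]
    - [0.055, 0.042, 0.06]
    - [0.055, 0.042, 0.06]
    - [0.055, 0.042, 0.06]
  turn:
    - [0, 0, 0]
    - [0, 0, 0]
    - [0, 0, 0]
    - [0, 0, 0]
    - [0, 0, 0]

```text
t: 8.43
tcp_pos: [0.5802, 0.3268, 0.1084]
tool_rot: [0.433, 0.902, -0.003, -0.002]
force: [0.3, -0.2, 1.0]
finger_gap: 1.0
gripper_force: 0.0
```

```bash
python3 p.py .586 .326 .018 38.6
```

```text
travel [-0.0055, 0.0057, 0.1129] turn [-0.0021, -0.0006, 0.0006] mm 91 q6 -0.33 t 8.43 F [ 0.3 -0.2  1. ] pos [0.5802 0.3268 0.1084] gap 1.0
```

Emit:
apply_moves:
  claw: [1, 1, 1, 1, 1]
  travel:
    - [-0.005, 0.005, 0.03]
    - [-0.005, 0.005, 0.07]
    - [-0.005, 0.005, 0.1]
    - [-0.005, 0.005, 0.112]
    - [-0.005, 0.005, 0.112]
  turn:
    - [0, 0, 0]
    - [0, 0, 0]
    - [0, 0, 0]
    - [0, 0, 0]
    - [0, 0, 0]

```text
t: 8.85
tcp_pos: [0.5869, 0.3252, 0.0197]
tool_rot: [0.434, 0.901, -0.002, -0.002]
force: [0.1, -0.8, 0.3]
finger_gap: 0.998
gripper_force: 0.0
```

Emit:
apply_moves:
  claw: [1, 1, 1]
  travel:
    - [0, 0, 0]
    - [0, 0, 0]
    - [0, 0, 0]
  turn:
    - [0, 0, 0]
    - [0, 0, 0]
    - [0, 0, 0]

```text
t: 9.1
tcp_pos: [0.5898, 0.3273, 0.024]
tool_rot: [0.433, 0.901, 0.001, 0.001]
force: [0.4, 0.0, 0.5]
finger_gap: 0.996
gripper_force: 0.0
```

```bash
python3 p.py .586 .326 .018 38.6
```

```text
travel [0.0018, -0.0047, 0.0074] turn [0.0012, 0.0004, 0.0004] mm 7 q6 -0.33 t 9.1 F [0.4 0.  0.5] pos [0.5898 0.3273 0.024 ] gap 0.996
```

Emit:
apply_moves:
  claw: [1, -1, -1, -1, -1]
  travel:
    - [0.002, -0.004, 0.006]
    - [0.002, -0.004, 0.006]
    - [0.002, -0.004, 0.006]
    - [0.002, -0.004, 0.006]
    - [0.002, -0.004, 0.006]
  turn:
    - [0, 0, 0]
    - [0, 0, 0]
    - [0, 0, 0]
    - [0, 0, 0]
    - [0, 0, 0]
  newtons: 35

```text
t: 9.52
tcp_pos: [0.585, 0.3264, 0.0175]
tool_rot: [0.433, 0.901, 0.0, 0.0]
force: [0.5, 0.5, 1.5]
finger_gap: 0.541
gripper_force: 35.9
```

Emit:
apply_moves:
  claw: [-1, -1, -1, -1]
  travel:
    - [0, 0, 0]
    - [0, 0, 0]
    - [0, 0, 0]
    - [0, 0, 0]
  turn:
    - [0, 0, 0]
    - [0, 0, 0]
    - [0, 0, 0]
    - [0, 0, 0]

```text
t: 9.85
tcp_pos: [0.5851, 0.3264, 0.0175]
tool_rot: [0.433, 0.901, 0.0, 0.0]
force: [-0.7, 1.3, 5.7]
finger_gap: 0.544
gripper_force: 36.3
```

Emit:
apply_moves:
  claw: [-1, -1, -1, -1, -1]
  travel:
    - [0, 0, -0.02]
    - [0, 0, -0.06]
    - [0, 0, -0.1]
    - [0, 0, -0.14]
    - [0, 0, -0.15]
  turn:
    - [0, 0, 0]
    - [0, 0, 0]
    - [0, 0, 0]
    - [0, 0, 0]
    - [0, 0, 0]

```text
t: 10.27
tcp_pos: [0.5875, 0.3271, 0.1417]
tool_rot: [0.433, 0.901, 0.003, 0.003]
force: [1.4, 1.0, -0.4]
finger_gap: 0.54
gripper_force: 36.3
```

```bash
python3 p.py .625 -.165 .14 38.6
```

```text
travel [-0.5095, -0.3479, 0.0009] turn [0.0025, 0.0009, 0.0005] mm 494 q6 -0.33 t 10.27 F [ 1.4  1.  -0.4] pos [0.5875 0.3271 0.1417] gap 0.54
```

Emit:
apply_moves:
  claw: [-1, -1, -1, -1, -1]
  travel:
    - [-0.042, -0.029, 0]
    - [-0.084, -0.058, 0]
    - [-0.126, -0.086, 0]
    - [-0.168, -0.115, 0]
    - [-0.21, -0.143, 0]
  turn:
    - [0, 0, 0]
    - [0, 0, 0]
    - [0, 0, 0]
    - [0, 0, 0]
    - [0, 0, 0]

```text
t: 10.68
tcp_pos: [0.5992, 0.1217, 0.1355]
tool_rot: [0.433, 0.902, -0.001, -0.001]
force: [0.7, 0.4, 0.1]
finger_gap: 0.541
gripper_force: 36.3
```

Emit:
apply_moves:
  claw: [-1, -1, -1, -1, -1]
  travel:
    - [-0.042, -0.029, 0]
    - [-0.084, -0.058, 0]
    - [-0.126, -0.086, 0]
    - [-0.168, -0.115, 0]
    - [-0.21, -0.143, 0]
  turn:
    - [0, 0, 0]
    - [0, 0, 0]
    - [0, 0, 0]
    - [0, 0, 0]
    - [0, 0, 0]

```text
t: 11.1
tcp_pos: [0.6149, -0.081, 0.1354]
tool_rot: [0.433, 0.901, -0.0, -0.001]
force: [0.2, 0.4, -0.1]
finger_gap: 0.54
gripper_force: 36.3
```

Emit:
apply_moves:
  claw: [-1, -1, -1, -1, -1]
  travel:
    - [-0.042, -0.029, 0]
    - [-0.075, -0.051, 0.01]
    - [-0.09, -0.062, 0.05]
    - [-0.09, -0.062, 0.08]
    - [-0.09, -0.062, 0.08]
  turn:
    - [0, 0, 0]
    - [0, 0, 0]
    - [0, 0, 0]
    - [0, 0, 0]
    - [0, 0, 0]

```text
t: 11.52
tcp_pos: [0.6177, -0.1663, 0.0666]
tool_rot: [0.434, 0.901, -0.0, -0.006]
force: [-1.0, 1.3, -1.9]
finger_gap: 0.544
gripper_force: 36.3
```

Emit:
apply_moves:
  claw: [-1, -1, -1]
  travel:
    - [0, 0, 0]
    - [0, 0, 0]
    - [0, 0, 0]
  turn:
    - [0, 0, 0]
    - [0, 0, 0]
    - [0, 0, 0]

```text
t: 11.77
tcp_pos: [0.6234, -0.1658, 0.0743]
tool_rot: [0.432, 0.902, 0.0, 0.001]
force: [-0.4, -0.0, 0.3]
finger_gap: 0.543
gripper_force: 36.3
```

```bash
python3 p.py .625 -.165 .0225 38.6;python3 -c "
from h import *
s=save('side','s6');i=s['pixels'][:,:,::-1]
cv2.imwrite('pics/c7.png',cv2.resize(i[220:360,310:460],None,fx=4,fy=4,interpolation=3))"
```

```text
travel [-0.0003, 0.0022, 0.0647] turn [0.0003, 0.0007, 0.0009] mm 52 q6 -1.11 t 11.77 F [-0.4 -0.   0.3] pos [ 0.6234 -0.1658  0.0743] gap 0.543
```

View pics/c7.png

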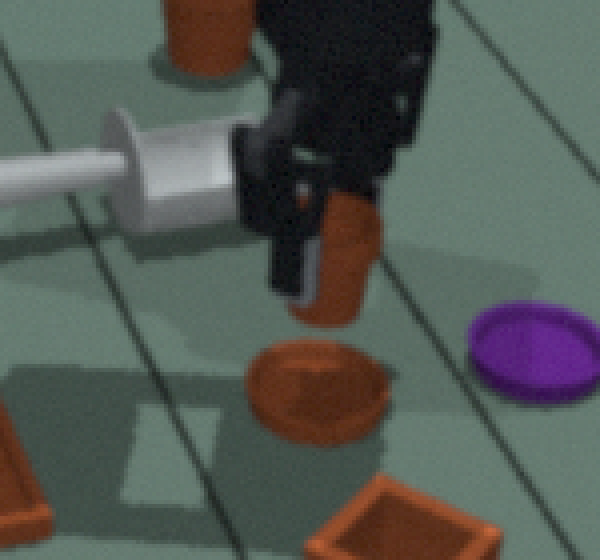

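Emit:
apply_moves:
  claw: [-1, -1, -1, -1, -1]
  travel:
    - [0, 0.002, 0.02]
    - [0, 0.002, 0.04]
    - [0, 0.002, 0.055]
    - [0, 0.002, 0.06]
    - [0, 0.002, 0.06]
  turn:
    - [0, 0, 0]
    - [0, 0, 0]
    - [0, 0, 0]
    - [0, 0, 0]
    - [0, 0, 0]

```text
t: 12.23
tcp_pos: [0.6231, -0.1647, 0.0243]
tool_rot: [0.433, 0.902, -0.0, -0.001]
force: [1.1, 0.7, -0.4]
finger_gap: 0.538
gripper_force: 36.4
```

Emit:
apply_moves:
  claw: [-1, -1, -1, -1]
  travel:
    - [0, 0, 0.001]
    - [0, 0, 0.002]
    - [0, 0, 0.003]
    - [0, 0, 0.003]
  turn:
    - [0, 0, 0]
    - [0, 0, 0]
    - [0, 0, 0]
    - [0, 0, 0]

```text
t: 12.57
tcp_pos: [0.624, -0.1656, 0.0231]
tool_rot: [0.433, 0.901, 0.0, 0.001]
force: [-0.5, -0.3, -0.7]
finger_gap: 0.542
gripper_force: 36.4
```

Emit:
apply_moves:
  claw: [-1, -1, -1, -1]
  travel:
    - [0, 0, 0.001]
    - [0, 0, 0.002]
    - [0, 0, 0.002]
    - [0, 0, 0.002]
  turn:
    - [0, 0, 0]
    - [0, 0, 0]
    - [0, 0, 0]
    - [0, 0, 0]

```text
t: 12.9
tcp_pos: [0.624, -0.1656, 0.0224]
tool_rot: [0.433, 0.901, -0.0, 0.001]
force: [-1.4, 0.7, 5.7]
finger_gap: 0.539
gripper_force: 36.9
```

Emit:
apply_moves:
  claw: [0.25, 0.5, 0.75, 1, 1]
  travel:
    - [0, 0, -0.001]
    - [0, 0, -0.001]
    - [0, 0, -0.001]
    - [0, 0, -0.001]
    - [0, 0, -0.001]
  turn:
    - [0, 0, 0]
    - [0, 0, 0]
    - [0, 0, 0]
    - [0, 0, 0]
    - [0, 0, 0]

```text
t: 13.32
tcp_pos: [0.6235, -0.1654, 0.0215]
tool_rot: [0.433, 0.901, -0.0, -0.0]
force: [-0.7, 0.3, 0.1]
finger_gap: 0.999
gripper_force: 0.0
```

Emit:
apply_moves:
  claw: [1, 1, 1, 1, 1]
  travel:
    - [0, 0, -0.02]
    - [0, 0, -0.06]
    - [0, 0, -0.11]
    - [0, 0, -0.16]
    - [0, 0, -0.17]
  turn:
    - [0, 0, 0]
    - [0, 0, 0]
    - [0, 0, 0]
    - [0, 0, 0]
    - [0, 0, 0]

```text
t: 13.73
tcp_pos: [0.6275, -0.167, 0.1648]
tool_rot: [0.433, 0.901, 0.0, 0.006]
force: [1.1, -1.3, 1.6]
finger_gap: 0.998
gripper_force: 0.0
```

Emit:
apply_moves:
  claw: [1, 1, 1, 1, 1]
  travel:
    - [0.034, 0.037, 0]
    - [0.068, 0.074, 0]
    - [0.102, 0.111, 0]
    - [0.137, 0.148, 0]
    - [0.171, 0.185, 0]
  turn:
    - [0, 0, 0]
    - [0, 0, 0]
    - [0, 0, 0]
    - [0, 0, 0]
    - [0, 0, 0]

```text
t: 14.15
tcp_pos: [0.6533, 0.0357, 0.1574]
tool_rot: [0.433, 0.901, -0.0, -0.0]
force: [0.8, -0.1, -0.3]
finger_gap: 1.002
gripper_force: 0.0
```

Emit:
apply_moves:
  claw: [1, 1, 1, 1, 1]
  travel:
    - [0.034, 0.037, 0]
    - [0.068, 0.074, 0]
    - [0.095, 0.103, 0]
    - [0.103, 0.111, 0]
    - [0.103, 0.111, 0]
  turn:
    - [0, 0, 0]
    - [0, 0, 0]
    - [0, 0, 0]
    - [0, 0, 0]
    - [0, 0, 0]

```text
t: 14.57
tcp_pos: [0.671, 0.157, 0.1571]
tool_rot: [0.431, 0.902, 0.0, -0.0]
force: [-0.1, -1.2, 0.2]
finger_gap: 1.0
gripper_force: 0.0
```

```bash
python3 p.py .672 .153 .03 38.6;python3 -c "
from h import *
s=save('side','s7');i=s['pixels'][:,:,::-1]
cv2.imwrite('pics/c8.png',cv2.resize(i[180:380,260:460],None,fx=3,fy=3,interpolation=3))"
```

```text
travel [-0.0047, -0.0021, 0.1589] turn [-0.0, -0.0002, 0.0019] mm 127 q6 -0.61 t 14.57 F [-0.1 -1.2  0.2] pos [0.671  0.157  0.1571] gap 1.0
```

View pics/c8.png

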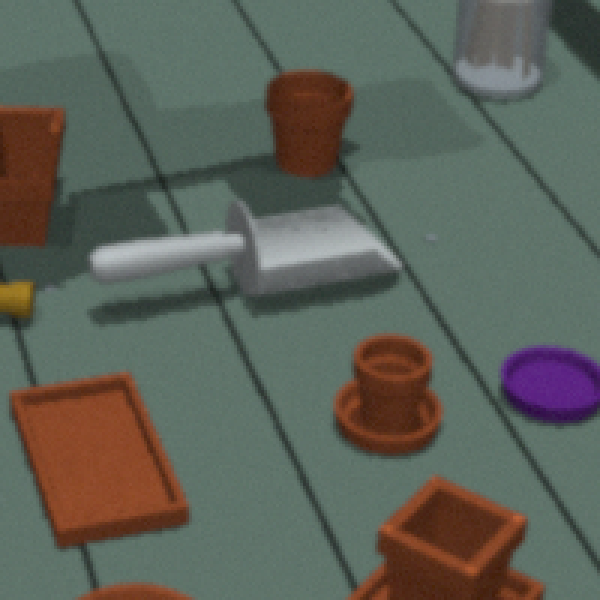

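Small pot stands upright in its saucer (crop (390,400)). Now the large pot.

Emit:
apply_moves:
  claw: [1, 1, 1, 1, 1]
  travel:
    - [-0.003, -0.002, 0.03]
    - [-0.003, -0.002, 0.06]
    - [-0.003, -0.002, 0.075]
    - [-0.003, -0.002, 0.075]
    - [-0.003, -0.002, 0.075]
  turn:
    - [0, 0, 0]
    - [0, 0, 0]
    - [0, 0, 0]
    - [0, 0, 0]
    - [0, 0, 0]

```text
t: 15.03
tcp_pos: [0.6713, 0.1493, 0.097]
tool_rot: [0.434, 0.901, -0.001, -0.001]
force: [1.0, -1.1, 0.0]
finger_gap: 1.0
gripper_force: 0.0
```

Emit:
apply_moves:
  claw: [1, 1]
  travel:
    - [0, 0, 0]
    - [0, 0, 0]
  turn:
    - [0, 0, 0]
    - [0, 0, 0]

```text
t: 15.2
tcp_pos: [0.673, 0.1504, 0.0993]
tool_rot: [0.433, 0.901, 0.001, 0.001]
force: [-0.4, -0.7, -0.0]
finger_gap: 0.999
gripper_force: 0.0
```

```bash
python3 p.py .672 .153 .027 38.6
```

```text
travel [0.0035, 0.0009, 0.0904] turn [0.0008, 0.0006, 0.0003] mm 72 q6 -0.62 t 15.2 F [-0.4 -0.7 -0. ] pos [0.673  0.1504 0.0993] gap 0.999
```

Emit:
apply_moves:
  claw: [1, 1, 1, 1, 1]
  travel:
    - [0.003, 0.001, 0.02]
    - [0.003, 0.001, 0.05]
    - [0.003, 0.001, 0.075]
    - [0.003, 0.001, 0.089]
    - [0.003, 0.001, 0.089]
  turn:
    - [0, 0, 0]
    - [0, 0, 0]
    - [0, 0, 0]
    - [0, 0, 0]
    - [0, 0, 0]

```text
t: 15.62
tcp_pos: [0.6693, 0.1531, 0.0246]
tool_rot: [0.433, 0.901, -0.001, -0.002]
force: [-0.1, 0.8, -0.6]
finger_gap: 1.0
gripper_force: 0.0
```

Emit:
apply_moves:
  claw: [1, 1, -1, -1, -1]
  travel:
    - [0, 0, 0]
    - [0, 0, 0]
    - [0, 0, 0]
    - [0, 0, 0]
    - [0, 0, 0]
  turn:
    - [0, 0, 0]
    - [0, 0, 0]
    - [0, 0, 0]
    - [0, 0, 0]
    - [0, 0, 0]
  newtons: 40

```text
t: 16.03
tcp_pos: [0.6723, 0.1534, 0.0287]
tool_rot: [0.433, 0.901, 0.001, 0.002]
force: [-0.3, 0.6, 6.1]
finger_gap: 0.764
gripper_force: 43.8
```

Emit:
apply_moves:
  claw: [-1, -1, -1, -1]
  travel:
    - [0, 0, 0]
    - [0, 0, 0]
    - [0, 0, 0]
    - [0, 0, 0]
  turn:
    - [0, 0, 0]
    - [0, 0, 0]
    - [0, 0, 0]
    - [0, 0, 0]

```text
t: 16.37
tcp_pos: [0.6723, 0.1534, 0.0287]
tool_rot: [0.433, 0.901, 0.001, 0.002]
force: [-0.5, 0.9, 6.8]
finger_gap: 0.767
gripper_force: 43.8
```

Emit:
apply_moves:
  claw: [-1, -1, -1, -1, -1]
  travel:
    - [0, 0, -0.02]
    - [0, 0, -0.06]
    - [0, 0, -0.11]
    - [0, 0, -0.16]
    - [0, 0, -0.17]
  turn:
    - [0, 0, 0]
    - [0, 0, 0]
    - [0, 0, 0]
    - [0, 0, 0]
    - [0, 0, 0]

```text
t: 16.78
tcp_pos: [0.6752, 0.1537, 0.1706]
tool_rot: [0.433, 0.901, 0.003, 0.006]
force: [1.9, 0.2, -1.0]
finger_gap: 0.768
gripper_force: 45.1
```

```bash
python3 p.py .428 -.327 .16 38.6
```

```text
travel [-0.2757, -0.6169, 0.0085] turn [0.0036, 0.0025, 0.0005] mm 541 q6 -0.61 t 16.78 F [ 1.9  0.2 -1. ] pos [0.6752 0.1537 0.1706] gap 0.768
```

Emit:
apply_moves:
  claw: [-1, -1, -1, -1, -1]
  travel:
    - [-0.021, -0.047, 0]
    - [-0.043, -0.094, 0]
    - [-0.064, -0.141, 0]
    - [-0.086, -0.189, 0]
    - [-0.107, -0.236, 0]
  turn:
    - [0, 0, 0]
    - [0, 0, 0]
    - [0, 0, 0]
    - [0, 0, 0]
    - [0, 0, 0]

```text
t: 17.2
tcp_pos: [0.5755, -0.0326, 0.1623]
tool_rot: [0.433, 0.902, -0.0, -0.0]
force: [-0.3, 0.1, -1.6]
finger_gap: 0.767
gripper_force: 45.2
```

Emit:
apply_moves:
  claw: [-1, -1, -1, -1, -1]
  travel:
    - [-0.021, -0.047, 0]
    - [-0.043, -0.094, 0]
    - [-0.064, -0.141, 0]
    - [-0.086, -0.189, 0]
    - [-0.107, -0.236, 0]
  turn:
    - [0, 0, 0]
    - [0, 0, 0]
    - [0, 0, 0]
    - [0, 0, 0]
    - [0, 0, 0]

```text
t: 17.62
tcp_pos: [0.4817, -0.2176, 0.1624]
tool_rot: [0.433, 0.901, 0.0, -0.0]
force: [0.4, 0.2, -1.7]
finger_gap: 0.765
gripper_force: 45.2
```

Emit:
apply_moves:
  claw: [-1, -1, -1, -1, -1]
  travel:
    - [-0.021, -0.047, 0]
    - [-0.043, -0.094, 0]
    - [-0.06, -0.13, 0.03]
    - [-0.064, -0.141, 0.07]
    - [-0.064, -0.141, 0.09]
  turn:
    - [0, 0, 0]
    - [0, 0, 0]
    - [0, 0, 0]
    - [0, 0, 0]
    - [0, 0, 0]

```text
t: 18.03
tcp_pos: [0.4249, -0.3293, 0.0884]
tool_rot: [0.435, 0.9, -0.0, -0.001]
force: [-0.1, 0.7, -2.8]
finger_gap: 0.761
gripper_force: 45.3
```

Emit:
apply_moves:
  claw: [-1, -1, -1, -1]
  travel:
    - [0, 0, 0]
    - [0, 0, 0]
    - [0, 0, 0]
    - [0, 0, 0]
  turn:
    - [0, 0, 0]
    - [0, 0, 0]
    - [0, 0, 0]
    - [0, 0, 0]

```text
t: 18.37
tcp_pos: [0.4282, -0.3268, 0.0918]
tool_rot: [0.432, 0.902, -0.001, 0.001]
force: [0.3, -0.1, -1.1]
finger_gap: 0.765
gripper_force: 45.3
```

```bash
python3 p.py .428 -.327 .0367 38.6;python3 -c "
from h import *
s=save('side','s8');i=s['pixels'][:,:,::-1]
cv2.imwrite('pics/c9.png',cv2.resize(i[290:440,230:380],None,fx=4,fy=4,interpolation=3))"
```

```text
travel [0.0002, -0.0003, 0.0689] turn [0.0, 0.0009, 0.0008] mm 55 q6 -1.54 t 18.37 F [ 0.3 -0.1 -1.1] pos [ 0.4282 -0.3268  0.0918] gap 0.765
```

View pics/c9.png

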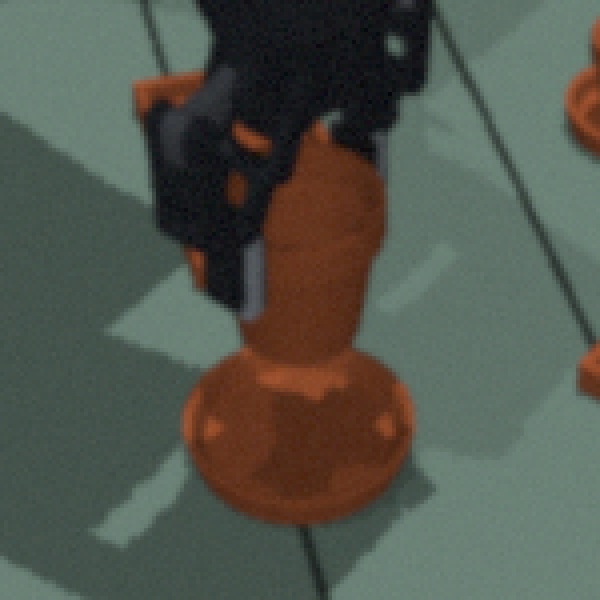

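The large pot hangs upright above the large saucer (300,430), so I lower it.

Emit:
apply_moves:
  claw: [-1, -1, -1, -1, -1]
  travel:
    - [0, 0, 0.02]
    - [0, 0, 0.045]
    - [0, 0, 0.06]
    - [0, 0, 0.068]
    - [0, 0, 0.068]
  turn:
    - [0, 0, 0]
    - [0, 0, 0]
    - [0, 0, 0]
    - [0, 0, 0]
    - [0, 0, 0]

```text
t: 18.83
tcp_pos: [0.4272, -0.3261, 0.0358]
tool_rot: [0.433, 0.902, 0.0, -0.0]
force: [0.2, 0.7, -1.1]
finger_gap: 0.764
gripper_force: 45.3
```

Emit:
apply_moves:
  claw: [-1, -1, -1, -1]
  travel:
    - [0, 0, 0.001]
    - [0, 0, 0.002]
    - [0, 0, 0.002]
    - [0, 0, 0.002]
  turn:
    - [0, 0, 0]
    - [0, 0, 0]
    - [0, 0, 0]
    - [0, 0, 0]

```text
t: 19.17
tcp_pos: [0.4275, -0.327, 0.0353]
tool_rot: [0.433, 0.901, -0.0, 0.001]
force: [-0.5, -0.8, -1.6]
finger_gap: 0.761
gripper_force: 45.3
```

Emit:
apply_moves:
  claw: [-1, -1, -1, -1]
  travel:
    - [0, 0, 0.001]
    - [0, 0, 0.002]
    - [0, 0, 0.002]
    - [0, 0, 0.002]
  turn:
    - [0, 0, 0]
    - [0, 0, 0]
    - [0, 0, 0]
    - [0, 0, 0]

```text
t: 19.5
tcp_pos: [0.4274, -0.327, 0.0336]
tool_rot: [0.433, 0.901, -0.0, 0.0]
force: [-0.2, 0.8, 5.9]
finger_gap: 0.765
gripper_force: 45.7
```

Emit:
apply_moves:
  claw: [0.65, 0.75, 0.9, 1, 1]
  travel:
    - [0, 0, -0.001]
    - [0, 0, -0.001]
    - [0, 0, -0.001]
    - [0, 0, -0.001]
    - [0, 0, -0.001]
  turn:
    - [0, 0, 0]
    - [0, 0, 0]
    - [0, 0, 0]
    - [0, 0, 0]
    - [0, 0, 0]

```text
t: 19.92
tcp_pos: [0.427, -0.3267, 0.0335]
tool_rot: [0.433, 0.901, 0.0, -0.0]
force: [0.5, 0.7, -0.1]
finger_gap: 1.0
gripper_force: 0.0
```

Emit:
apply_moves:
  claw: [1, 1, 1, 1, 1]
  travel:
    - [0, 0, -0.02]
    - [0, 0, -0.06]
    - [0, 0, -0.11]
    - [0, 0, -0.15]
    - [0, 0, -0.15]
  turn:
    - [0, 0, 0]
    - [0, 0, 0]
    - [0, 0, 0]
    - [0, 0, 0]
    - [0, 0, 0]

```text
t: 20.33
tcp_pos: [0.43, -0.3298, 0.1597]
tool_rot: [0.433, 0.901, -0.003, 0.006]
force: [-0.8, -0.5, -0.1]
finger_gap: 1.001
gripper_force: 0.0
```

```bash
python3 p.py .449 .133 .15 -15.7
```

```text
travel [0.4367, 0.3802, 0.0067] turn [0.0021, 0.0037, 0.3022] mm 463 q6 -1.54 t 20.33 F [-0.8 -0.5 -0.1] pos [ 0.43   -0.3298  0.1597] gap 1.001
```

Emit:
apply_moves:
  claw: [1, 1, 1, 1, 1]
  travel:
    - [0.039, 0.034, 0]
    - [0.078, 0.068, 0]
    - [0.117, 0.102, 0]
    - [0.156, 0.136, 0]
    - [0.194, 0.169, 0]
  turn:
    - [0, 0, 0]
    - [0, 0, 0]
    - [0, 0, 0]
    - [0, 0, 0]
    - [0, 0, 0]

```text
t: 20.75
tcp_pos: [0.435, -0.1192, 0.1534]
tool_rot: [0.433, 0.901, 0.0, -0.0]
force: [1.6, 0.1, 0.4]
finger_gap: 0.998
gripper_force: 0.0
```

Emit:
apply_moves:
  claw: [1, 1, 1, 1, 1]
  travel:
    - [0.039, 0.034, 0]
    - [0.078, 0.068, 0]
    - [0.117, 0.102, 0]
    - [0.156, 0.136, 0]
    - [0.194, 0.169, 0]
  turn:
    - [0, 0, 0.035]
    - [0, 0, 0.07]
    - [0, 0, 0.105]
    - [0, 0, 0.14]
    - [0, 0, 0.175]

```text
t: 21.17
tcp_pos: [0.4431, 0.06, 0.1534]
tool_rot: [0.651, 0.759, -0.0, -0.0]
force: [1.0, 0.0, 0.0]
finger_gap: 0.998
gripper_force: 0.0
```

```bash
python3 p.py .449 .133 .11 -15.7
```

```text
travel [0.0891, 0.0212, 0.0542] turn [-0.0001, -0.0, 0.1357] mm 85 q6 -0.27 t 21.17 F [1. 0. 0.] pos [0.4431 0.06   0.1534] gap 0.998
```

Emit:
apply_moves:
  claw: [1, 1, 1, 1, 1]
  travel:
    - [0.04, 0.01, 0.01]
    - [0.075, 0.018, 0.03]
    - [0.08, 0.021, 0.054]
    - [0.08, 0.021, 0.054]
    - [0.08, 0.021, 0.054]
  turn:
    - [0, 0, 0.035]
    - [0, 0, 0.07]
    - [0, 0, 0.105]
    - [0, 0, 0.133]
    - [0, 0, 0.133]

```text
t: 21.58
tcp_pos: [0.449, 0.1249, 0.1091]
tool_rot: [0.793, 0.61, -0.001, -0.001]
force: [0.1, -0.3, -0.1]
finger_gap: 1.001
gripper_force: 0.0
```

Emit:
apply_moves:
  claw: [1, 1, 1, 1]
  travel:
    - [0, 0, 0]
    - [0, 0, 0]
    - [0, 0, 0]
    - [0, 0, 0]
  turn:
    - [0, 0, 0]
    - [0, 0, 0]
    - [0, 0, 0]
    - [0, 0, 0]

```text
t: 21.92
tcp_pos: [0.4505, 0.1236, 0.111]
tool_rot: [0.793, 0.609, 0.0, 0.0]
force: [-0.5, 0.0, 0.5]
finger_gap: 1.001
gripper_force: 0.0
```

```bash
python3 p.py .449 .133 .0255 -15.7
```

```text
travel [0.0109, -0.0049, 0.1068] turn [0.0003, -0.0001, 0.0043] mm 86 q6 0.29 t 21.92 F [-0.5  0.   0.5] pos [0.4505 0.1236 0.111 ] gap 1.001
```

Emit:
apply_moves:
  claw: [1, 1, 1, 1, 1]
  travel:
    - [0.011, -0.005, 0.02]
    - [0.011, -0.005, 0.055]
    - [0.011, -0.005, 0.085]
    - [0.011, -0.005, 0.106]
    - [0.011, -0.005, 0.106]
  turn:
    - [0, 0, 0.004]
    - [0, 0, 0.004]
    - [0, 0, 0.004]
    - [0, 0, 0.004]
    - [0, 0, 0.004]

```text
t: 22.33
tcp_pos: [0.4471, 0.1331, 0.0235]
tool_rot: [0.797, 0.604, -0.002, -0.001]
force: [0.6, 0.3, -0.1]
finger_gap: 1.004
gripper_force: 0.0
```

Emit:
apply_moves:
  claw: [1, 1, 1, -1, -1]
  travel:
    - [0, 0, 0]
    - [0, 0, 0]
    - [0, 0, 0]
    - [0, 0, 0]
    - [0, 0, 0]
  turn:
    - [0, 0, 0]
    - [0, 0, 0]
    - [0, 0, 0]
    - [0, 0, 0]
    - [0, 0, 0]
  newtons: 55

```text
t: 22.75
tcp_pos: [0.4492, 0.1336, 0.0267]
tool_rot: [0.797, 0.604, 0.001, 0.001]
force: [-0.3, -0.2, -0.2]
finger_gap: 0.746
gripper_force: 0.0
```

Emit:
apply_moves:
  claw: [-1, -1, -1, -1]
  travel:
    - [0, 0, 0]
    - [0, 0, 0]
    - [0, 0, 0]
    - [0, 0, 0]
  turn:
    - [0, 0, 0]
    - [0, 0, 0]
    - [0, 0, 0]
    - [0, 0, 0]

```text
t: 23.08
tcp_pos: [0.4491, 0.1336, 0.0268]
tool_rot: [0.797, 0.604, 0.001, 0.001]
force: [-0.8, -0.3, 7.0]
finger_gap: 0.646
gripper_force: 57.8
```

Emit:
apply_moves:
  claw: [-1, -1, -1, -1, -1]
  travel:
    - [0, 0, -0.01]
    - [0, 0, -0.03]
    - [0, 0, -0.07]
    - [0, 0, -0.11]
    - [0, 0, -0.14]
  turn:
    - [0, 0, 0]
    - [0, 0, 0]
    - [0, 0, 0]
    - [0, 0, 0]
    - [0, 0, 0]

```text
t: 23.5
tcp_pos: [0.4482, 0.1336, 0.1398]
tool_rot: [0.797, 0.604, 0.0, 0.0]
force: [0.6, -0.1, -2.4]
finger_gap: 0.649
gripper_force: 59.8
```

```bash
python3 p.py .442 -.161 .14 1.9
```

```text
travel [-0.3568, 0.0917, -0.0002] turn [0.0002, -0.0, -0.0974] mm 295 q6 0.32 t 23.5 F [ 0.6 -0.1 -2.4] pos [0.4482 0.1336 0.1398] gap 0.649
```

Gripped at z .0268, so the release height is .0318.

Emit:
apply_moves:
  claw: [-1, -1, -1, -1, -1]
  travel:
    - [-0.03, 0.008, 0]
    - [-0.08, 0.02, 0]
    - [-0.13, 0.033, 0]
    - [-0.18, 0.046, 0]
    - [-0.23, 0.059, 0]
  turn:
    - [0, 0, -0.01]
    - [0, 0, -0.025]
    - [0, 0, -0.04]
    - [0, 0, -0.055]
    - [0, 0, -0.07]

```text
t: 23.92
tcp_pos: [0.4435, -0.0576, 0.1382]
tool_rot: [0.724, 0.689, -0.0, -0.0]
force: [1.0, 0.7, -2.8]
finger_gap: 0.646
gripper_force: 59.7
```

```bash
python3 p.py .442 -.161 .09 1.9
```

```text
travel [-0.1292, 0.0046, 0.0602] turn [-0.0001, -0.0, -0.0263] mm 114 q6 -0.33 t 23.92 F [ 1.   0.7 -2.8] pos [ 0.4435 -0.0576  0.1382] gap 0.646
```

Emit:
apply_moves:
  claw: [-1, -1, -1, -1, -1]
  travel:
    - [-0.05, 0.002, 0]
    - [-0.095, 0.004, 0.01]
    - [-0.122, 0.005, 0.03]
    - [-0.122, 0.005, 0.055]
    - [-0.122, 0.005, 0.06]
  turn:
    - [0, 0, -0.01]
    - [0, 0, -0.02]
    - [0, 0, -0.025]
    - [0, 0, -0.026]
    - [0, 0, -0.026]

```text
t: 24.33
tcp_pos: [0.4416, -0.1548, 0.088]
tool_rot: [0.698, 0.716, -0.0, -0.002]
force: [-1.8, 1.2, -2.9]
finger_gap: 0.645
gripper_force: 59.6
```

Emit:
apply_moves:
  claw: [-1, -1, -1, -1]
  travel:
    - [0, 0, 0]
    - [0, 0, 0]
    - [0, 0, 0]
    - [0, 0, 0]
  turn:
    - [0, 0, 0]
    - [0, 0, 0]
    - [0, 0, 0]
    - [0, 0, 0]

```text
t: 24.67
tcp_pos: [0.4437, -0.1534, 0.0907]
tool_rot: [0.696, 0.718, 0.0, 0.001]
force: [-0.1, 0.2, -3.0]
finger_gap: 0.648
gripper_force: 59.6
```

```bash
python3 p.py .442 -.161 .0348 1.9;python3 -c "
from h import *
s=save('side','s9');i=s['pixels'][:,:,::-1]
cv2.imwrite('pics/c10.png',cv2.resize(i[220:400,220:400],None,fx=3.3,fy=3.3,interpolation=3))"
```

```text
travel [-0.0094, -0.0025, 0.0698] turn [0.0004, 0.0003, -0.0009] mm 56 q6 -0.6 t 24.67 F [-0.1  0.2 -3. ] pos [ 0.4437 -0.1534  0.0907] gap 0.648
```

View pics/c10.png

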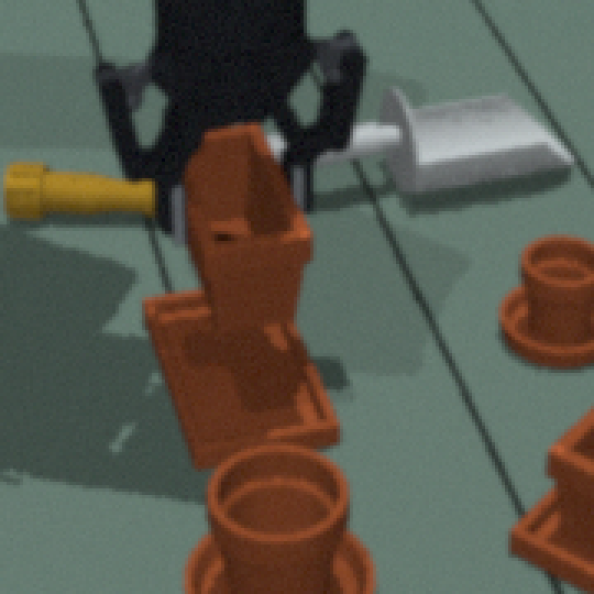

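The trough pot is aligned above its saucer (245,380), and the large pot stands in its own. I lower the trough.

Emit:
apply_moves:
  claw: [-1, -1, -1, -1, -1]
  travel:
    - [-0.009, -0.002, 0.015]
    - [-0.009, -0.002, 0.04]
    - [-0.009, -0.002, 0.06]
    - [-0.009, -0.002, 0.068]
    - [-0.009, -0.002, 0.068]
  turn:
    - [0, 0, 0]
    - [0, 0, 0]
    - [0, 0, 0]
    - [0, 0, 0]
    - [0, 0, 0]

```text
t: 25.13
tcp_pos: [0.4414, -0.1606, 0.0346]
tool_rot: [0.697, 0.717, -0.0, -0.001]
force: [-0.7, 0.5, -1.9]
finger_gap: 0.643
gripper_force: 59.6
```

Emit:
apply_moves:
  claw: [-1, -1, -1, -1]
  travel:
    - [0, 0, 0.001]
    - [0, 0, 0.002]
    - [0, 0, 0.002]
    - [0, 0, 0.002]
  turn:
    - [0, 0, 0]
    - [0, 0, 0]
    - [0, 0, 0]
    - [0, 0, 0]

```text
t: 25.47
tcp_pos: [0.4423, -0.1615, 0.0344]
tool_rot: [0.697, 0.717, 0.0, 0.001]
force: [0.5, -0.5, -3.8]
finger_gap: 0.649
gripper_force: 59.6
```

Emit:
apply_moves:
  claw: [-1, -1, -1, -1]
  travel:
    - [0, 0, 0.001]
    - [0, 0, 0.002]
    - [0, 0, 0.002]
    - [0, 0, 0.002]
  turn:
    - [0, 0, 0]
    - [0, 0, 0]
    - [0, 0, 0]
    - [0, 0, 0]

```text
t: 25.8
tcp_pos: [0.4418, -0.1613, 0.0322]
tool_rot: [0.697, 0.717, 0.0, -0.0]
force: [-0.3, 0.9, -2.8]
finger_gap: 0.645
gripper_force: 59.6
```

Emit:
apply_moves:
  claw: [-1, -1, -1, -1]
  travel:
    - [0, 0, 0.001]
    - [0, 0, 0.0015]
    - [0, 0, 0.0015]
    - [0, 0, 0.0015]
  turn:
    - [0, 0, 0]
    - [0, 0, 0]
    - [0, 0, 0]
    - [0, 0, 0]

```text
t: 26.13
tcp_pos: [0.4419, -0.1613, 0.0317]
tool_rot: [0.697, 0.717, 0.0, 0.0]
force: [-1.4, 0.4, 6.6]
finger_gap: 0.644
gripper_force: 60.8
```

Emit:
apply_moves:
  claw: [0.4, 0.55, 0.75, 1, 1]
  travel:
    - [0, 0, -0.001]
    - [0, 0, -0.001]
    - [0, 0, -0.001]
    - [0, 0, -0.001]
    - [0, 0, -0.001]
  turn:
    - [0, 0, 0]
    - [0, 0, 0]
    - [0, 0, 0]
    - [0, 0, 0]
    - [0, 0, 0]

```text
t: 26.55
tcp_pos: [0.4419, -0.1613, 0.0317]
tool_rot: [0.697, 0.717, -0.0, -0.0]
force: [-1.8, -0.2, -1.0]
finger_gap: 0.998
gripper_force: 0.0
```

Emit:
apply_moves:
  claw: [1, 1, 1, 1, 1]
  travel:
    - [0, 0, -0.02]
    - [0, 0, -0.06]
    - [0, 0, -0.11]
    - [0, 0, -0.16]
    - [0, 0, -0.2]
  turn:
    - [0, 0, 0]
    - [0, 0, 0]
    - [0, 0, 0]
    - [0, 0, 0]
    - [0, 0, 0]

```text
t: 26.97
tcp_pos: [0.442, -0.1613, 0.1941]
tool_rot: [0.697, 0.717, 0.0, 0.001]
force: [0.8, -0.9, 0.4]
finger_gap: 1.004
gripper_force: 0.0
```

Emit:
apply_moves:
  claw: [1, 1, 1, 1, 1]
  travel:
    - [0.05, 0, 0]
    - [0.1, 0, 0]
    - [0.15, 0, 0]
    - [0.2, 0, 0]
    - [0.25, 0, 0]
  turn:
    - [0, 0, 0]
    - [0, 0, 0]
    - [0, 0, 0]
    - [0, 0, 0]
    - [0, 0, 0]

```text
t: 27.38
tcp_pos: [0.4355, 0.0403, 0.1918]
tool_rot: [0.697, 0.717, 0.0, 0.0]
force: [1.4, 0.3, 0.1]
finger_gap: 1.0
gripper_force: 0.0
```

Emit:
apply_moves:
  claw: [1, 1, 1, 1, 1]
  travel:
    - [0.05, 0, 0]
    - [0.1, 0, 0]
    - [0.15, 0, 0]
    - [0.17, 0, 0]
    - [0.17, 0, 0]
  turn:
    - [0, 0, 0]
    - [0, 0, 0]
    - [0, 0, 0]
    - [0, 0, 0]
    - [0, 0, 0]

```text
t: 27.8
tcp_pos: [0.4315, 0.1778, 0.1916]
tool_rot: [0.695, 0.719, 0.0, -0.0]
force: [0.0, -0.7, 0.2]
finger_gap: 1.003
gripper_force: 0.0
```

```bash
python3 - <<'E'
from h import *
s=save('top','top1'); save('side','s10'); W=cloud(s)
C={'small':(625,-165,.053),'large':(428,-327,.069),'square':(598,-327,.063),'trough':(442,-161,.063)}
for k,(x,y,h) in C.items():
    D=(abs(W[...,0]-x/1e3)<.075)&(abs(W[...,1]-y/1e3)<.075)
    for n,m in(('rim',D&(W[...,2]>h-.012)),('all',D&(W[...,2]>.009))):
        c,wh,a=cv2.minAreaRect((W[m][:,:2]*1000).astype(np.float32)); print(k,n,m.sum(),np.round(c,1),np.round(wh,1),round(a,1),np.nanpercentile(W[m][:,2],95).round(3))
i=s['pixels'][:,:,::-1][170:310,340:500]; j=load('s10')['pixels'][:,:,::-1][270:420,250:450]
cv2.imwrite('pics/c11.png',np.vstack([cv2.resize(i,(450,300),interpolation=3),cv2.resize(j,(450,300),interpolation=3)]))
print(manip.sense()['tcp_pos'])
E
```

```text
small rim 122 [ 624.8 -167.6] [46.  47.4] 81.3 0.058
small all 348 [ 634.9 -166.7] [131.1 121.7] 3.4 0.056
large rim 185 [ 427.8 -327.7] [65. 64.] 23.3 0.074
large all 628 [ 431.  -313.9] [127.4  92.6] 76.0 0.071
square rim 254 [ 600.2 -328.7] [57.8 60.6] 38.1 0.067
square all 670 [ 599.6 -318.1] [100.5 133.6] 28.9 0.066
trough rim 381 [ 442.4 -162.9] [ 56.9 111.6] 1.5 0.068
trough all 1060 [ 440.6 -163.2] [122.6 136.6] 4.7 0.066
[0.43170469 0.17490033 0.19151765]
```

View pics/c11.png

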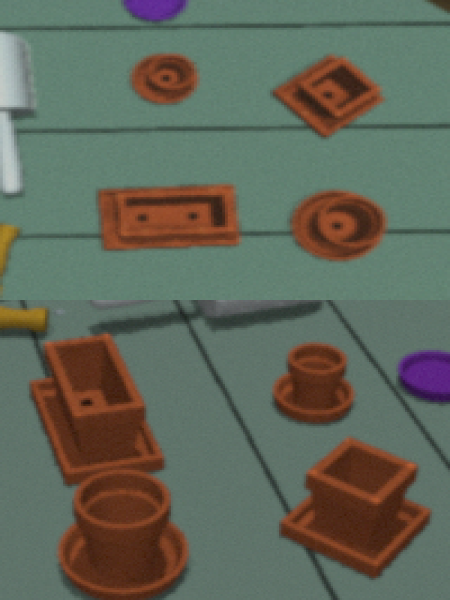

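All four pots stand upright and aligned in their saucers, with rim centres within about 3 mm of the saucer centres measured at the start. I'm handing in.

```bash
python3 -c "
from station import manip
print(manip.sign_off())"
```

```text
the job is handed in; nothing more can be done
None
```

All four single pots stand upright and released in their matching saucers, with centres within about 3 mm and the square and oblong pots lined up; I handed the job in at about 28 s, and sign-off returned no verdict.

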